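# Click the makeup carousel round to the lipsticks

## Robot

A 6-joint arm with a two-finger parallel gripper is mounted at the origin on the work surface. World frame = base frame: x ahead of the robot, y to its left, z up, the work surface at z = 0. Lengths are in m, angles in rad, forces in N, time in s.
With the tool pointing down it reaches from about 0.35 to 0.975 m from the base axis. Payload 4.9 kg.
Tool frame: the origin (TCP) lies on the mounting face of the last link; the fingertips stand 173 mm ahead of it and the grasp point (between the pads) lies 155 mm ahead of it; x points along the fingers, z is the direction in which the jaws open and shut, and the axes are right-handed (so a half turn about x gives the same grasp; the last joint's range is limited). The gripper opens to 85 mm and grips with 20 to 120 N. Pads are 22 mm wide; open, the fingers measure 114 mm over their backs; the gripper's body (76 mm by 85 mm) begins 54 mm behind the grasp point. The pads swing forward as they close: fully open they stand 13 mm farther back than shut.
Start: joints at [-1.279, 0.053, 1.613, -0, 1.476, -0.119], TCP at [0.25, -0.573, 0.405] pointing down, gripper open.
Joint ranges: [-3.01, 3.01], [-1.01, 2.22], [0.06, 2.58], [-1.02, 4.17], [0.09, 2.62], [-3.14, 3.14]. Speed limits (rad/s): [2.57, 2.57, 3.14, 3.14, 3.14, 3.14].

## Interface

Orientations are given as a rotation vector (axis times angle).
In Python, from station import get_obs, get_image, get_calibration, finish_job, look_for, masks_of, tip_of gives the robot as it stands.
- The arm moves only by the tool carry_out, never from a script. Its argument "increments" is a list of rows, each a list of 3 entries, a list of its own where there are three numbers: the turn, a rotation vector about the world's x, y, z in units of 0.1 rad (1.0 is 0.1 rad), then the shift along the world's x, y, z in units of 20 mm (1.0 is 20 mm), then the opening, from 0 (shut) to 1 (fully open). A call has 1 to 8 rows; each row shifts and turns the pose as measured when the row begins; what a row does not reach is not made up. A row lasts 1/10 s, in which the tool goes at most 50 mm and 8.59 degrees, less where a joint would pass 70% of its speed; a pose out of reach is approached as far as the arm can. A call with a number of a shift or a turn outside -1 to 1 is refused whole. A call with a gripper value outside its range is refused whole. The fingers move at their own pace and stop on an object; "squeeze" is the grip in N (left out, the last holds). Time passes only in rows, so rows that do not move let the fingers close. It gives the time, the measured TCP pose, the force and the opening at its end, in the units of the state.
- get_obs(): the state, without advancing time (a new reading comes with each control period).
- get_image(name): name is "scene" or "top"; returns (picture, depth): 420x560x3 uint8, blue, green, red; 420x560 float32, m along the optical axis (not along the pixel's ray), 0 where there is no reading.
- get_calibration(name): a dict with "fx", "fy", "cx", "cy" (pixels), "position" and "orientation" of the camera in the world. Camera axes: x right, y down, z forward; pixel columns grow to the right and rows downward; lengths in m; the calibration is good to about 2 mm. A picture is of the moment at which its call begins. get_calibration takes no time and is no camera call.
- finish_job(): hands the job in, once; it reports no verdict.
Trained networks look in the newest picture that a camera, given by its name, has taken for a name from the list of things; names that differ only in an ending like _2 or _b are one class to them, and where a whole thing is asked for, a point or a joint stands for the part that bears it (a point fixed in the world has none). Each returns a list of dicts, best first, with "p" (0 to 1); they miss things now and then, are a little off and sometimes report something else, mostly with a low value. They report only what shows in the picture. A call takes as long as a camera call.
- look_for(camera, query): "centre" ([column, row] in pixels, amid what is visible of it).
- masks_of(camera, query): "region" (420x560 bool, what is visible of it) and "centre" ([column, row] in pixels, amid what is visible of it).
- tip_of(camera, query): "centre" ([column, row] in pixels: a listed point, or the origin of a listed thing).
The state is a dict: "t": time; "q": joint angles; "dq": joint speeds; "effort": joint torques, N m; "tool_pos": TCP position; "tool_rot": TCP orientation; "contact_force": force on the tool from outside, world axes, zero at the start; "wrist_torque": the same for the moment, N m; "opening": finger opening in m.
Only numpy, scipy, OpenCV 4.12 (cv2) and the standard library are available. Lean on these libraries where they do the work, as an engineer would, in place of code of your own. Each camera call takes 0.05 s, during which the arm holds its last target.

## Task

Bring the lipsticks to the front: flick the clicking turntable of the clear makeup organiser anticlockwise (seen from above) by the upright tabs on its edge, gently and with a fingertip only, until the bay with the three lipsticks faces the brass pointer and rests in that click. Do not run past it, do not pinch or lift the organiser or shove it out of place, leave the other things on the vanity alone, and finish clear of everything.

Things in the scene. Friction and masses are not known exactly. Their poses are not given: they have to be found in the camera images.
- base: The organiser's round white turntable base, 208 mm across and 26 mm high, loose on the vanity on its own weight (base and carousel about 2.3 kg). Origin on the wheel's axis at the vanity top; its z is up; its -x axis points from the wheel's axis to the brass pointer.
- carousel (a joint): Carousel angle on the base, rad, growing anticlockwise from above; 0 when the lipstick bay faces the pointer. Click rests lie at multiples of 0.5236 (30 degrees); it begins 2 to 5 clicks below 0. Turned past half a click it snaps on to the next rest by itself, less and it springs back; the snap is damped and stops there. About 3 to 4 N on a tab moves it.
- disc (a point): Centre of the carousel's clear disc, on the wheel's axis at the disc's upper face, 36 mm above the vanity. The disc is 246 mm across. Within 79 mm of the axis stand six clear acrylic bays of 60 degrees each and their contents, at most 92 mm above the vanity.
- tab (a point): Centre of one of the 12 equal upright white tabs spaced 30 degrees apart on the disc's edge, 115 mm from the axis: 14 mm long radially, 6 mm thick, top 57 mm above the vanity, 54 mm free between neighbours. In every click rest the pointer direction lies midway between two tabs. This tab is the next one anticlockwise of the lipstick bay's middle, by 15 degrees.
- lipstick_bay (a point): Middle of the outer wall of the bay with the three upright black lipsticks (17 mm across, 55 mm tall), 66 mm from the wheel's axis and 58 mm above the vanity; it turns with the carousel. The other bays hold a round jar, a square bottle, nothing, a flat steel compact on edge, and a small vial.
- pointer (a point): Tip of the fixed brass pointer, a small diamond on a white tongue of the base, 145 mm from the wheel's axis and 22 mm above the vanity.
- palette: Bystander: slim silver eyeshadow palette, 105 x 62 x 11 mm, lying flat; origin at the centre of its underside.
- pencil: Bystander: black kohl pencil, 8 mm thick and about 136 mm long, lying along its x; origin at the middle of its underside.
- guasha: Bystander: rose quartz gua sha stone, about 96 x 40 x 8 mm, lying flat; origin at the centre of its underside.
- bowl: Bystander: small brass trinket bowl, 84 mm across and 30 mm high; origin at the centre of its underside.

How it is judged:
On the way, in this order (a step that is already met when the one before it is completed fails the run):
1. a finger pushes the carousel (contact force between the fingers and base above 0.3 N).
2. the lipstick bay rests at the pointer (value of joint carousel between -0.12 and 0.12 rad), for 0.2 s.
At the end, for the whole second after the job is handed in: The carousel is at rest in the click where the lipstick bay faces the pointer (joint within 0.1 rad of 0), and the base stands flat with its pointer within 30 mm of where it began (value of joint carousel between -0.1 and 0.1 rad and velocity of joint carousel between -0.05 and 0.05 rad/s and distance of pointer from where it was at the start of the episode below 0.03 m and angle between base's own z axis and vertical below 0.05 rad); the robot touches nothing.
It fails at once if the carousel is turned past the lipstick click (value of joint carousel above 0.33 rad).
It fails at once if the carousel is turned the wrong way, clockwise (value of joint carousel below -3 rad).
It fails at once if the organiser is pinched or shoved hard (fingers press it with more than 25 N) (contact force between the fingers and base above 25 N).
It fails at once if the organiser is lifted, tipped or shoved out of place (pointer more than 30 mm from its start) (height (world z) of base above 0.01 m or angle between base's own z axis and vertical above 0.1 rad or distance of pointer from where it was at the start of the episode above 0.03 m).
It fails at once if another thing on the vanity is disturbed (distance of any of palette, pencil, guasha, bowl from where it was at the start of the episode above 0.015 m).
It also fails if it takes over 64 s, if anything falls off the work surface, if the arm or the gripper's body presses on something with over 40 N, if the wrist force passes 120 N, or if a joint passes its speed limit or range.

## Working session

There is one attempt and no reset: what is moved stays moved. The work goes in short steps, Python scripts to look and compute and a tool call to move; the robot and the scene stay as the last step left them, time stands still between calls to the robot, and variables do not carry over. Pictures are saved under pics/ and viewed, and the job is handed in when it is done.

Besides the shell and the picture viewer there is one more tool, called after ">>>" as name([rows], argument=value, ...), one row to a line, values as JSON. carry_out: Moves the arm, as the interface text tells. Shifts and turns lie within -1 to 1; 1 stands for 20 mm of shift or 0.1 rad of turn. Its arguments: {"type":"object","properties":{"increments":{"type":"array","items":{"type":"array"}},"squeeze":{"type":"number"}},"required":["increments"]}

```bash
mkdir -p pics; ls; cat > h.py <<'E'
import numpy as np,cv2
from scipy.spatial.transform import Rotation as R
from station import *
def Rm(c):
    o=np.array(c["orientation"],float)
    return R.from_rotvec(o).as_matrix() if o.size==3 else (o.reshape(3,3) if o.size==9 else R.from_quat(o).as_matrix())
def ray(c,px):
    d=np.array([(px[0]-c["cx"])/c["fx"],(px[1]-c["cy"])/c["fy"],1.]);return Rm(c)@d
def atz(c,px,z):
    d=ray(c,px);p=np.array(c["position"]);return p+d*(z-p[2])/d[2]
def proj(c,P):
    q=Rm(c).T@(np.array(P)-np.array(c["position"]));return [c["fx"]*q[0]/q[2]+c["cx"],c["fy"]*q[1]/q[2]+c["cy"]]
E
python3 - <<'E'
from h import *
print(get_obs())
H={'disc':.036,'tab':.057-.01,'lipstick_bay':.058,'pointer':.022,'base':0,'palette':0,'pencil':0,'guasha':0,'bowl':0}
for n in("top","scene"):
    c=get_calibration(n);print(n,c)
    im,d=get_image(n);cv2.imwrite(f"pics/{n}0.png",im);np.save(f"pics/{n}0d.npy",d)
    for k,z in H.items():
        for r in tip_of(n,k)[:2]:print(k,round(r["p"],2),np.round(r["centre"],1),atz(c,r["centre"],z).round(4))
E
```

```text
pics
{'t': 0.0, 'q': array([-1.27893333e+00,  5.33682107e-02,  1.61429661e+00,  7.14041286e-07,
        1.47596808e+00, -1.19018755e-01]), 'dq': array([ 0.00062784, -0.00024809, -0.00062694,  0.00036441,  0.00143073,
       -0.00018324]), 'effort': array([-3.83796180e-05, -3.93683195e+01, -3.70177531e+01,  5.71573295e-06,
        7.21707882e-03, -2.26603436e-05]), 'tool_pos': array([ 0.24954932, -0.57273035,  0.40345405]), 'tool_rot': array([ 0.90272397,  1.37761372, -0.90056309]), 'contact_force': array([-0.21550403, -0.6262952 ,  0.20545841]), 'wrist_torque': array([ 0.03948557, -0.0264797 ,  0.04373605]), 'opening': 0.08552376646579242}
top {'fx': 447.54763276453633, 'fy': 447.54763276453633, 'cx': 276.8034628298712, 'cy': 200.97932110786925, 'position': array([0.40914523, 0.01516418, 0.9355524 ]), 'orientation': array([-2.10770655,  2.13291656, -0.19218082])}
disc 0.85 [265.  203.4] [0.5748 0.0442 0.036 ]
disc 0.31 [277.5 276.3] [0.4276 0.0203 0.036 ]
tab 0.68 [211.5 217.1] [0.5462 0.1515 0.047 ]
pointer 0.83 [277.7 274.5] [0.4314 0.02   0.022 ]
base 0.84 [265.7 204.1] [0.5799 0.
[... 375 characters left out ...]
ion': array([ 1.48238295, -0.04859001,  0.63269181]), 'orientation': array([-1.69037858, -1.48681426,  0.8576062 ])}
disc 0.7 [281.1 217.2] [0.5704 0.0429 0.036 ]
disc 0.18 [327.3 187. ] [0.453 0.17  0.036]
tab 0.72 [321.  200.9] [0.533  0.1394 0.047 ]
lipstick_bay 0.98 [309.4 206.2] [0.5691 0.1065 0.058 ]
pointer 0.96 [263.8 192. ] [0.4292 0.0158 0.022 ]
base 0.7 [281.3 229.7] [0.5669 0.0429 0.    ]
palette 0.84 [373.6 226. ] [0.5831 0.2521 0.    ]
palette 0.5 [282.  229.8] [0.5675 0.0444 0.    ]
pencil 0.75 [328.1 184. ] [0.3756 0.1884 0.    ]
guasha 0.64 [197.1 218.9] [ 0.493  -0.1483  0.    ]
bowl 0.67 [193.2 259.6] [ 0.6489 -0.1518  0.    ]
bowl 0.46 [326.2 184.9] [0.3796 0.1826 0.    ]
```

View pics/top0.png

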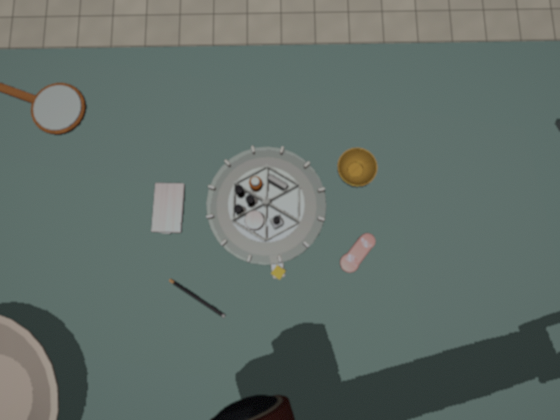

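View pics/scene0.png

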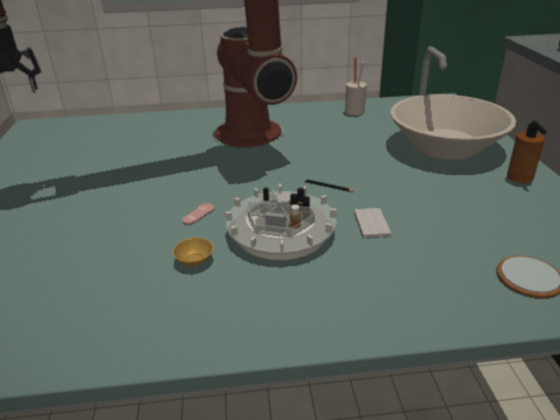

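```bash
python3 - <<'E'
from h import *
im=cv2.imread("pics/top0.png");c=get_calibration("top")
print(R.from_rotvec(get_obs()["tool_rot"]).as_matrix().round(3))
z=cv2.resize(im[135:290,195:345],None,fx=5,fy=3.8*5/3.8,interpolation=cv2.INTER_CUBIC)
z=z[:600] if z.shape[0]<=600 else cv2.resize(z,(580,600))
cv2.imwrite("pics/zoom.png",z)
r=look_for("top","tab");
for q in r[:14]:
    P=atz(c,q["centre"],.047);v=P[:2]-[.574,.0437];print(round(q["p"],2),np.round(q["centre"]),np.hypot(*v).round(4),np.degrees(np.arctan2(v[1],v[0])).round(1))
# disc ellipse by depth: points 30-42mm high
d=np.load("pics/top0d.npy");vv,uu=np.mgrid[:420,:560]
ok=d>0
D=np.stack([(uu-c["cx"])/c["fx"],(vv-c["cy"])/c["fy"],np.ones_like(d)],-1)*d[...,None]
W=D@Rm(c).T+c["position"]
m=ok&(W[...,2]>.02)&(W[...,2]<.1)&(np.hypot(W[...,0]-.574,W[...,1]-.044)<.16)
m=cv2.morphologyEx(m.astype('u1'),cv2.MORPH_OPEN,np.ones((9,9)))
cs=max(cv2.findContours(m,0,1)[0],key=len)[:,0]
P=np.array([atz(c,p,.036)[:2] for p in cs]);print(cv2.minEnclosingCircle((P*1000).astype('f4')),P.min(0),P.max(0))
t=(W[...,2]>.046)&(np.hypot(W[...,0]-.574,W[...,1]-.044)>.1)&(np.hypot(W[...,0]-.574,W[...,1]-.044)<.135)
n,l,s,ce=cv2.connectedComponentsWithStats(t.astype('u1'))
for i in range(1,n):
    P=W[l==i].mean(0);v=P[:2]-[.574,.0437];print(s[i,4],ce[i].round(1),P.round(3),np.hypot(*v).round(4),np.degrees(np.arctan2(v[1],v[0])).round(1))
for n in ["top"]:
  for q in look_for(n,"lipstick_bay")[:2]: print(q)
E
```

```text
[[-0.     0.917  0.399]
 [ 0.     0.399 -0.917]
 [-1.    -0.    -0.   ]]
0.92 [266. 203.] 0.0009 -89.1
((575.48828125, 43.149539947509766), 123.50189208984375) [ 0.45374751 -0.07862961] [0.69529413 0.16506065]
22 [252.3 148.5] [0.686 0.069 0.056] 0.1144 12.7
25 [281.4 149.3] [0.683 0.009 0.056] 0.1145 -17.4
23 [226.6 161.9] [0.658 0.121 0.057] 0.1141 42.7
26 [306.1 164. ] [ 0.652 -0.041  0.055] 0.1146 -47.3
27 [210.7 186.4] [0.607 0.153 0.056] 0.1141 72.9
27 [320.9 188.7] [ 0.6   -0.069  0.056] 0.1156 -77.1
24 [209.3 215.5] [0.548 0.154 0.056] 0.1137 103.2
27 [320.4 218. ] [ 0.541 -0.066  0.055] 0.1149 -106.9
27 [223.  241.6] [0.496 0.127 0.055] 0.1141 133.3
24 [305.3 243.2] [ 0.49  -0.035  0.057] 0.1148 -136.7
23 [248.6 257. ] [0.465 0.076 0.057] 0.1139 163.4
20 [278.8 257.8] [0.463 0.017 0.057] 0.1145 -166.7
{'centre': [265.5, 204.2], 'p': 0.9}
```

View pics/zoom.png

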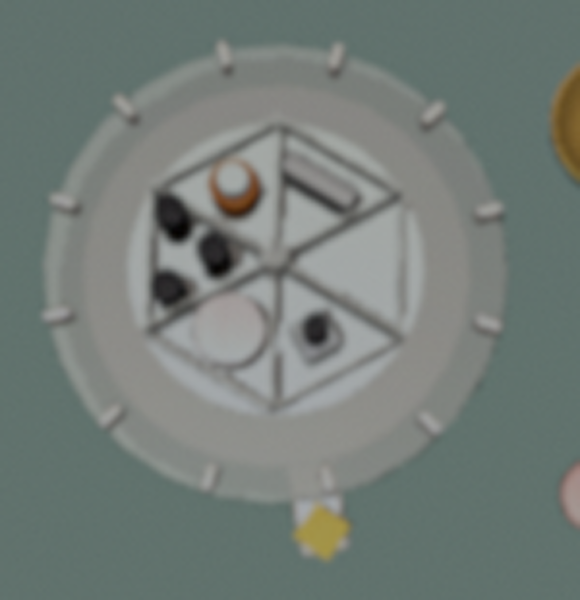

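```bash
cat > st.py <<'E'
from h import *
import sys
CX=np.array([.5741,.0434])
def tabs(n,tag):
    c=get_calibration(n);im,d=get_image(n);cv2.imwrite(f"pics/{tag}.png",im)
    vv,uu=np.mgrid[:420,:560]
    D=np.stack([(uu-c["cx"])/c["fx"],(vv-c["cy"])/c["fy"],np.ones_like(d)],-1)*d[...,None]
    W=D@Rm(c).T+c["position"]
    r=np.hypot(W[...,0]-CX[0],W[...,1]-CX[1])
    t=(d>0)&(W[...,2]>.046)&(W[...,2]<.064)&(r>.1)&(r<.13)
    N,l,s,ce=cv2.connectedComponentsWithStats(t.astype('u1'))
    A=[]
    for i in range(1,N):
        if 8<=s[i,4]<60:
            v=W[l==i].mean(0)[:2]-CX;A.append(np.degrees(np.arctan2(v[1],v[0]))%360)
    A=np.array(A);print(n,"tabs",np.sort(A).round(1),"mod30",(np.degrees(np.angle(np.exp(1j*np.radians(A*12)).mean()))/12)%30)
    for k,z in(("pointer",.022),("lipstick_bay",.058),("tab",.047),("disc",.036)):
        for q in tip_of(n,k)[:1]:
            P=atz(c,q["centre"],z);v=P[:2]-CX;print(k,round(q["p"],2),P.round(4),np.hypot(*v).round(4),(np.degrees(np.arctan2(v[1],v[0]))%360).round(1))
    return im,W
if __name__=="__main__":
    for n in sys.argv[2:]: tabs(n,sys.argv[1]+n)
    o=get_obs();print(o["t"],o["tool_pos"].round(4),o["contact_force"].round(2),o["opening"])
E
python3 st.py a top scene
```

```text
top tabs [ 24.4  54.5  84.6 114.7 144.7 174.7 204.7 234.6 264.6 294.3 324.3 354.4] mod30 24.53641991231169
pointer 0.59 [0.4288 0.0146 0.022 ] 0.1482 191.2
lipstick_bay 0.66 [0.5693 0.1073 0.058 ] 0.0641 94.3
tab 0.92 [0.5246 0.1448 0.047 ] 0.1128 116.0
disc 0.73 [0.5802 0.0411 0.036 ] 0.0065 339.2
scene tabs [ 23.1  53.2  83.7 114.3 144.5 175.  205.7 235.6 264.9 294.5 324.3 353.9] mod30 24.397604434850244
pointer 0.92 [0.4327 0.0066 0.022 ] 0.1461 194.6
lipstick_bay 0.55 [0.5752 0.1101 0.058 ] 0.0667 89.1
tab 0.69 [0.5309 0.1463 0.047 ] 0.1116 112.8
disc 0.75 [0.5637 0.0398 0.036 ] 0.011 199.0
1.6 [ 0.2496 -0.573   0.4047] [0.2  0.11 0.34] 0.08537164017001986
```

>>> carry_out([
  [[0, 0, 0.3], [0.3, 1, 0], 0],
  [[0, 0, 0.3], [0.3, 1, 0], 0],
  [[0, 0, 0.3], [0.3, 1, 0], 0],
  [[0, 0, 0.3], [0.3, 1, 0], 0],
  [[0, 0, 0.3], [0.3, 1, 0], 0],
  [[0, 0, 0.3], [0.3, 1, 0], 0],
  [[0, 0, 0.3], [0.3, 1, 0], 0],
  [[0, 0, 0.3], [0.3, 1, 0], 0],
], squeeze=20)

```text
t: 2.4
tool_pos: [0.2977, -0.4091, 0.4047]
tool_rot: [0.713, 1.45, -0.714]
contact_force: [0.3, 0.4, -0.5]
opening: 0.0001
```

>>> carry_out([
  [[0, 0, 0.3], [0.3, 1, 0], 0],
  [[0, 0, 0.3], [0.3, 1, 0], 0],
  [[0, 0, 0.3], [0.3, 1, 0], 0],
  [[0, 0, 0.3], [0.3, 1, 0], 0],
  [[0, 0, 0.3], [0.3, 1, 0], 0],
  [[0, 0, 0.3], [0.3, 1, 0], 0],
  [[0, 0, 0.3], [0.3, 1, 0], 0],
  [[0, 0, 0.3], [0.3, 1, 0], 0],
])

```text
t: 3.2
tool_pos: [0.3467, -0.242, 0.4058]
tool_rot: [0.519, 1.503, -0.522]
contact_force: [-0.2, -0.9, 0.4]
opening: 0.0002
```

>>> carry_out([
  [[0, 0, 0.3], [0.3, 1, 0], 0],
  [[0, 0, 0.3], [0.3, 1, 0], 0],
  [[0, 0, 0.3], [0.3, 1, 0], 0],
  [[0, 0, 0.3], [0.3, 1, 0], 0],
  [[0, 0, 0.3], [0.3, 1, 0], 0],
  [[0, 0, 0.3], [0.3, 1, 0], 0],
  [[0, 0, 0.3], [0.3, 1, 0], 0],
  [[0, 0, 0], [0.3, 1, 0], 0],
])

```text
t: 4.0
tool_pos: [0.3952, -0.0747, 0.4073]
tool_rot: [0.348, 1.533, -0.352]
contact_force: [0.2, 0.8, 0.0]
opening: 0.0003
```

>>> carry_out([
  [[0, 0, 0.2], [0.45, 1, -0.5], 0],
  [[0, 0, 0.2], [0.45, 1, -0.5], 0],
  [[0, 0, 0.2], [0.45, 1, -0.5], 0],
  [[0, 0, 0.2], [0.45, 1, -0.5], 0],
  [[0, 0, 0.2], [0.45, 1, -0.5], 0],
  [[0, 0, 0], [0.45, 1, -0.5], 0],
  [[0, 0, 0], [0.4, 0.9, -0.5], 0],
  [[0, 0, 0], [0.3, 0.8, -0.5], 0],
])

```text
t: 4.8
tool_pos: [0.4652, 0.0869, 0.3286]
tool_rot: [0.265, 1.535, -0.268]
contact_force: [-0.3, 0.2, 0.7]
opening: 0.0
```

```bash
cat >> h.py <<'E'
def tool(C=(.5741,.0434)):
    o=get_obs();M=R.from_rotvec(o["tool_rot"]).as_matrix();v=o["tool_pos"][:2]-np.array(C)
    print("t",o["t"],"pos",o["tool_pos"].round(4),"x",M[:,0].round(4),"jawang",(np.degrees(np.arctan2(M[1,2],M[0,2]))%180).round(1),"r",np.hypot(*v).round(4),"th",(np.degrees(np.arctan2(v[1],v[0]))%360).round(1),"F",o["contact_force"].round(1),"q",o["q"].round(2))
E
python3 - <<'E'
from h import *
tool()
E
python3 st.py b scene
```

```text
t 4.8 pos [0.4652 0.0869 0.3286] x [ 0.0189 -0.0052 -0.9998] jawang 160.5 r 0.1173 th 158.2 F [-0.3  0.2  0.7] q [ 0.03 -0.27  2.04 -0.01  1.35  0.37]
scene tabs [ 23.1  53.2  83.8 114.2 144.4 175.1 205.7 235.3 265.  294.8 324.2 354. ] mod30 24.402697161186353
pointer 0.87 [0.4254 0.0166 0.022 ] 0.1511 190.2
lipstick_bay 0.93 [0.5631 0.1086 0.058 ] 0.0661 99.6
tab 0.68 [0.5324 0.1413 0.047 ] 0.1064 113.1
disc 0.61 [0.5709 0.0412 0.036 ] 0.0038 214.1
5.05 [0.4649 0.0856 0.3293] [ 1.15  0.64 -0.39] -1.4483036935532071e-05
```

View pics/bscene.png

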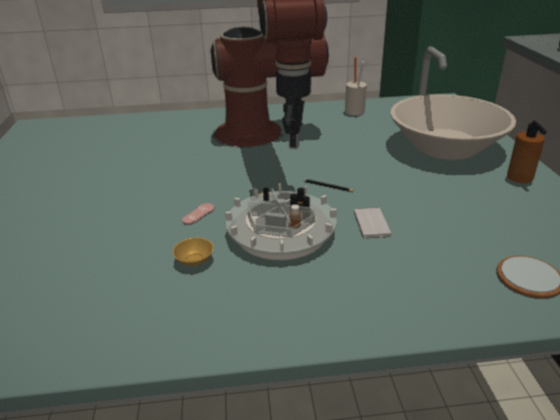

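```bash
python3 - <<'E'
from h import *
c=get_calibration("scene");o=get_obs();x=R.from_rotvec(o["tool_rot"]).as_matrix()[:,0]
for L in(.16,.173,.186):print(L,o["tool_pos"]+L*x,proj(c,o["tool_pos"]+L*x))
im,d=get_image("scene")
cv2.imwrite("pics/z2.png",cv2.resize(im[90:170,250:340],None,fx=6,fy=6,interpolation=cv2.INTER_CUBIC))
vv,uu=np.mgrid[:420,:560]
W=(np.stack([(uu-c["cx"])/c["fx"],(vv-c["cy"])/c["fy"],np.ones_like(d)],-1)*d[...,None])@Rm(c).T+c["position"]
m=(d>0)&(np.hypot(W[...,0]-.465,W[...,1]-.086)<.03)&(W[...,2]>.1)&(W[...,2]<.25)
print(m.sum(),np.sort(W[m][:,2])[:10])
P=W[m&(W[...,2]<.18)];print(P.min(0),P.max(0))
E
```

```text
0.16 [0.46787146 0.08464586 0.16931629] [np.float64(292.8997802847657), np.float64(141.78621323165387)]
0.173 [0.46811548 0.08457227 0.15631879] [np.float64(292.9418812409501), np.float64(147.07938697757822)]
0.186 [0.46835951 0.08449868 0.14332128] [np.float64(292.9834908719525), np.float64(152.3107885028636)]
299 [0.15573167 0.15590066 0.15696379 0.15731452 0.15744656 0.1578474
 0.15839776 0.15843226 0.15847305 0.15858766]
[0.46417016 0.07282723 0.15573167] [0.48389167 0.09682442 0.17984057]
```

View pics/z2.png

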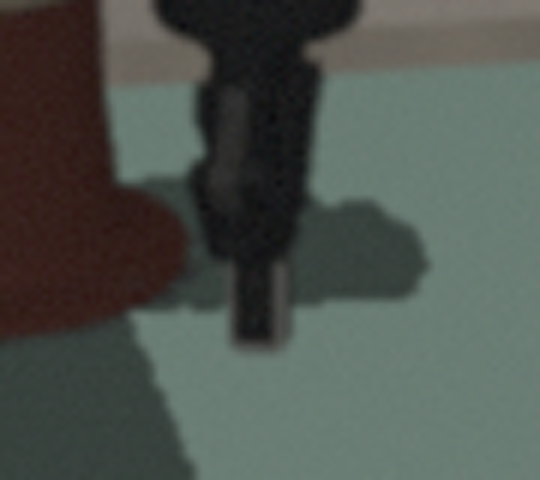

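>>> carry_out([
  [[0.05, 0.2, 0], [0, 0, -0.8], 0],
  [[0, 0, 0], [0, 0, -0.8], 0],
  [[0, 0, 0], [0, 0, -0.8], 0],
  [[0, 0, 0], [0, 0, -0.8], 0],
  [[0, 0, 0], [0, 0, -0.8], 0],
  [[0, 0, 0], [0, 0, -0.8], 0],
  [[0, 0, 0], [0, 0, -0.5], 0],
  [[0, 0, 0], [0, 0, 0], 0],
])

```text
t: 5.9
tool_pos: [0.4632, 0.0802, 0.2177]
tool_rot: [0.275, 1.556, -0.275]
contact_force: [-0.5, -0.1, 0.2]
opening: -0.0001
```

```bash
python3 -c "
from h import *
tool()"
```

```text
t 5.9 pos [0.4632 0.0802 0.2177] x [-2.5e-03  2.0e-04 -1.0e+00] jawang 159.9 r 0.1169 th 161.6 F [-0.5 -0.1  0.2] q [ 0.01 -0.12  2.12  0.    1.15  0.36]
```

```bash
cat > arc.py <<'E'
from h import *
import sys
th1=float(sys.argv[1]);st=float(sys.argv[2])
tool()
o=get_obs();v=o["tool_pos"][:2]-np.array([.5741,.0434]);r0=np.hypot(*v);a0=np.degrees(np.arctan2(v[1],v[0]))%360
n=int(np.ceil((th1-a0)/st));A=np.radians(np.linspace(a0,th1,n+1));rr=np.linspace(r0,.117,n+1)
P=np.c_[rr*np.cos(A),rr*np.sin(A)];D=np.diff(P,axis=0)/.02
print([[[0,0,round((th1-a0)/n*np.pi/18,2)],[round(x,2),round(y,2),0],0] for x,y in D])
E
python3 arc.py 186 2
```

```text
t 5.9 pos [0.4632 0.0802 0.2177] x [-2.5e-03  2.0e-04 -1.0e+00] jawang 159.9 r 0.1169 th 161.6 F [-0.5 -0.1  0.2] q [ 0.01 -0.12  2.12  0.    1.15  0.36]
[[[0, 0, np.float64(0.33)], [np.float64(-0.06), np.float64(-0.18), 0], 0], [[0, 0, np.float64(0.33)], [np.float64(-0.05), np.float64(-0.18), 0], 0], [[0, 0, np.float64(0.33)], [np.float64(-0.05), np.float64(-0.19), 0], 0], [[0, 0, np.float64(0.33)], [np.float64(-0.04), np.float64(-0.19), 0], 0], [[0, 0, np.float64(0.33)], [np.float64(-0.03), np.float64(-0.19), 0], 0], [[0, 0, np.float64(0.33)], [np.float64(-0.03), np.float64(-0.19), 0], 0], [[0, 0, np.float64(0.33)], [np.float64(-0.02), np.float64(-0.19), 0], 0], [[0, 0, np.float64(0.33)], [np.float64(-0.01), np.float64(-0.19), 0], 0], [[0, 0, np.float64(0.33)], [np.float64(-0.01), np.float64(-0.19), 0], 0], [[0, 0, np.float64(0.33)], [np.float64(-0.0), np.float64(-0.19), 0], 0], [[0, 0, np.float64(0.33)], [np.float64(0.0), np.float64(-0.19), 0], 0], [[0, 0, np.float64(0.33)], [np.float64(0.01), np.float64(-0.19), 0], 0], [[0, 0, np.float64(0.33)], [np.float64(0.02), np.float64(-0.19), 0], 0]]
```

>>> carry_out([
  [[0, 0, 0.33], [-0.06, -0.2, 0], 0],
  [[0, 0, 0.33], [-0.05, -0.2, 0], 0],
  [[0, 0, 0.33], [-0.05, -0.2, 0], 0],
  [[0, 0, 0.33], [-0.04, -0.2, 0], 0],
  [[0, 0, 0.33], [-0.03, -0.2, 0], 0],
  [[0, 0, 0.33], [-0.03, -0.2, 0], 0],
  [[0, 0, 0.33], [-0.02, -0.2, 0], 0],
])

```text
t: 6.6
tool_pos: [0.4575, 0.0514, 0.2194]
tool_rot: [0.094, 1.571, -0.084]
contact_force: [0.7, 2.0, -2.0]
opening: -0.0001
```

```bash
python3 arc.py 186 2|head -1; python3 st.py c scene
```

```text
t 6.6 pos [0.4575 0.0514 0.2194] x [-0.0018  0.0065 -1.    ] jawang 173.5 r 0.1169 th 176.1 F [ 0.7  2.  -2. ] q [-0.05 -0.15  2.14  0.01  1.16  0.06]
scene tabs [  0.8  30.5  61.   91.3 121.8 213.2 242.7 272.7 302.3 331.8] mod30 1.82079776466116
pointer 0.8 [0.4234 0.0135 0.022 ] 0.1537 191.2
lipstick_bay 0.84 [0.5539 0.1133 0.058 ] 0.0727 106.1
tab 0.77 [0.5215 0.1382 0.047 ] 0.1084 119.0
disc 0.91 [0.5663 0.0407 0.036 ] 0.0083 199.4
6.85 [0.4576 0.0514 0.2194] [-0.99  1.38 -0.05] 6.691725826958616e-05
```

>>> carry_out([
  [[0, 0, 0.35], [-0.02, -0.2, -0.03], 0],
  [[0, 0, 0.35], [-0.01, -0.2, -0.03], 0],
  [[0, 0, 0.35], [0, -0.2, -0.02], 0],
  [[0, 0, 0.35], [0, -0.2, 0], 0],
  [[0, 0, 0.35], [0.01, -0.2, 0], 0],
  [[0, 0, 0.35], [0.02, -0.1, 0], 0],
  [[0, 0, 0], [0, 0, 0], 0],
])

```text
t: 7.55
tool_pos: [0.4589, 0.0295, 0.2203]
tool_rot: [-0.076, 1.569, 0.083]
contact_force: [-0.3, -0.6, -0.7]
opening: 0.0002
```

```bash
python3 arc.py 186 2|head -1; python3 st.py d scene
```

```text
t 7.55 pos [0.4589 0.0295 0.2203] x [ 3.0e-04  4.7e-03 -1.0e+00] jawang 5.8 r 0.1161 th 186.9 F [-0.3 -0.6 -0.7] q [-0.1  -0.16  2.14  0.01  1.16 -0.2 ]
scene tabs [ 14.   44.   74.3 104.5 135.2 165.4 187.5 196.4 226.4 256.1 285.5 315.2
 344.7] mod30 14.725344021103558
pointer 0.69 [0.4273 0.0197 0.022 ] 0.1487 189.2
lipstick_bay 0.76 [0.5533 0.1012 0.058 ] 0.0614 109.8
tab 0.57 [0.5003 0.1203 0.047 ] 0.1066 133.8
disc 0.6 [0.5662 0.0375 0.036 ] 0.0098 216.8
7.8 [0.4586 0.0298 0.22  ] [0.28 0.47 0.79] -0.0001645048827367286
```

```bash
python3 st.py e scene
```

```text
scene tabs [ 23.1  53.3  83.8 114.3 144.8 175.1 187.4 205.6 235.1 265.1 294.7 324.3
 353.8] mod30 24.584294659395027
pointer 0.74 [0.42   0.0146 0.022 ] 0.1568 190.6
lipstick_bay 0.93 [0.5302 0.0915 0.058 ] 0.0651 132.4
tab 0.73 [0.4797 0.1067 0.047 ] 0.1136 146.2
disc 0.77 [0.5646 0.0429 0.036 ] 0.0095 183.2
8.05 [0.4585 0.0298 0.2199] [ 0.52 -0.92 -0.92] -0.00011707426352298417
```

```bash
python3 arc.py 217.5 2 | sed 's/np.float64//g'
```

```text
t 8.05 pos [0.4585 0.0298 0.2199] x [-7.0e-04  5.2e-03 -1.0e+00] jawang 5.8 r 0.1164 th 186.7 F [ 0.5 -0.9 -0.9] q [-0.1  -0.16  2.14  0.01  1.16 -0.2 ]
[[[0, 0, (0.34)], [(0.02), (-0.19), 0], 0], [[0, 0, (0.34)], [(0.03), (-0.19), 0], 0], [[0, 0, (0.34)], [(0.04), (-0.19), 0], 0], [[0, 0, (0.34)], [(0.04), (-0.19), 0], 0], [[0, 0, (0.34)], [(0.05), (-0.19), 0], 0], [[0, 0, (0.34)], [(0.06), (-0.19), 0], 0], [[0, 0, (0.34)], [(0.06), (-0.19), 0], 0], [[0, 0, (0.34)], [(0.07), (-0.18), 0], 0], [[0, 0, (0.34)], [(0.07), (-0.18), 0], 0], [[0, 0, (0.34)], [(0.08), (-0.18), 0], 0], [[0, 0, (0.34)], [(0.09), (-0.18), 0], 0], [[0, 0, (0.34)], [(0.09), (-0.17), 0], 0], [[0, 0, (0.34)], [(0.1), (-0.17), 0], 0], [[0, 0, (0.34)], [(0.1), (-0.17), 0], 0], [[0, 0, (0.34)], [(0.11), (-0.16), 0], 0], [[0, 0, (0.34)], [(0.12), (-0.16), 0], 0]]
```

>>> carry_out([
  [[0, 0, 0.34], [0.02, -0.2, -0.1], 0],
  [[0, 0, 0.34], [0.03, -0.2, -0.1], 0],
  [[0, 0, 0.34], [0.04, -0.2, -0.05], 0],
  [[0, 0, 0.34], [0.04, -0.19, 0], 0],
  [[0, 0, 0.34], [0.05, -0.19, 0], 0],
  [[0, 0, 0.34], [0.06, -0.19, 0], 0],
  [[0, 0, 0.34], [0.06, -0.19, 0], 0],
  [[0, 0, 0.34], [0.07, -0.18, 0], 0],
])

```text
t: 8.85
tool_pos: [0.4657, -0.0008, 0.2144]
tool_rot: [-0.295, 1.552, 0.309]
contact_force: [-1.8, 2.3, 1.8]
opening: -0.0004
```

```bash
python3 arc.py 217.5 2 | sed 's/np.float64//g'
```

```text
t 8.85 pos [ 0.4657 -0.0008  0.2144] x [-0.0041  0.0082 -1.    ] jawang 22.1 r 0.1171 th 202.2 F [-1.8  2.3  1.8] q [-0.16 -0.13  2.13  0.01  1.15 -0.55]
[[[0, 0, (0.33)], [(0.08), (-0.18), 0], 0], [[0, 0, (0.33)], [(0.08), (-0.18), 0], 0], [[0, 0, (0.33)], [(0.09), (-0.17), 0], 0], [[0, 0, (0.33)], [(0.1), (-0.17), 0], 0], [[0, 0, (0.33)], [(0.1), (-0.17), 0], 0], [[0, 0, (0.33)], [(0.11), (-0.16), 0], 0], [[0, 0, (0.33)], [(0.11), (-0.16), 0], 0], [[0, 0, (0.33)], [(0.12), (-0.16), 0], 0]]
```

>>> carry_out([
  [[0, 0, 0.33], [0.08, -0.18, 0.05], 0],
  [[0, 0, 0.33], [0.08, -0.18, 0.05], 0],
  [[0, 0, 0.33], [0.09, -0.17, 0], 0],
  [[0, 0, 0.33], [0.1, -0.17, 0], 0],
  [[0, 0, 0.33], [0.1, -0.17, 0], 0],
  [[0, 0, 0.33], [0.11, -0.16, 0], 0],
  [[0, 0, 0.33], [0.11, -0.16, 0], 0],
  [[0, 0, 0.3], [0.12, -0.15, 0], 0],
])

```text
t: 9.65
tool_pos: [0.4802, -0.0268, 0.2147]
tool_rot: [-0.502, 1.519, 0.528]
contact_force: [-0.3, -1.3, -0.3]
opening: -0.0003
```

```bash
python3 st.py f scene;python3 st.py g scene; python3 arc.py 248 2 | sed 's/np.float64//g'
```

```text
scene tabs [ 10.9  40.7  70.9 101.3 132.2 162.5 193.  252.9 282.6 312.1 341.6] mod30 11.883139021505137
pointer 0.75 [0.4157 0.0127 0.022 ] 0.1614 191.0
lipstick_bay 0.62 [0.5319 0.0734 0.058 ] 0.0518 144.6
tab 0.82 [0.459  0.0737 0.047 ] 0.119 165.3
disc 0.82 [0.5615 0.0338 0.036 ] 0.0158 217.4
9.9 [ 0.4801 -0.0266  0.2147] [-0.47  0.43 -0.47] 0.00015365182976898213
scene tabs [ 16.3  46.3  76.6 107.2 137.6 167.9 198.8 258.5 288.  317.6 346.9] mod30 17.439483370163387
pointer 0.93 [0.4279 0.0102 0.022 ] 0.15 192.8
lipstick_bay 0.56 [0.5193 0.0767 0.058 ] 0.0641 148.7
tab 0.73 [0.4608 0.0693 0.047 ] 0.1162 167.1
disc 0.75 [0.5761 0.0378 0.036 ] 0.006 289.7
10.15 [ 0.4802 -0.0266  0.2148] [-0.43 -0.12  0.36] -0.0001443293263261922
t 10.15 pos [ 0.4802 -0.0266  0.2148] x [-0.0145  0.0121 -0.9998] jawang 37.5 r 0.1171 th 216.7 F [-0.4 -0.1  0.4] q [-0.21 -0.09  2.09  0.01  1.16 -0.87]
[[[0, 0, (0.34)], [(0.12), (-0.16), 0], 0], [[0, 0, (0.34)], [(0.13), (-0.15), 0], 0], [[0, 0, (0.34)], [(0.13), (-0.15), 0], 0], [[0, 0, (0.34)], [(0.14), (-0.14), 0], 0], [[0, 0, (0.34)], [(0.14), (-0.14), 0], 0], [[0, 0, (0.34)], [(0.15), (-0.13), 0], 0], [[0, 0, (0.34)], [(0.15), (-0.13), 0], 0], [[0, 0, (0.34)], [(0.16), (-0.12), 0], 0], [[0, 0, (0.34)], [(0.16), (-0.12), 0], 0], [[0, 0, (0.34)], [(0.16), (-0.11), 0], 0], [[0, 0, (0.34)], [(0.17), (-0.11), 0], 0], [[0, 0, (0.34)], [(0.17), (-0.1), 0], 0], [[0, 0, (0.34)], [(0.18), (-0.1), 0], 0], [[0, 0, (0.34)], [(0.18), (-0.09), 0], 0], [[0, 0, (0.34)], [(0.18), (-0.08), 0], 0], [[0, 0, (0.34)], [(0.18), (-0.08), 0], 0]]
```

>>> carry_out([
  [[-0.1, -0.15, 0], [0, 0, 0], 0],
  [[0, 0, 0], [0, 0, 0], 0],
  [[0, 0, 0], [0, 0, 0], 0],
])

```text
t: 10.45
tool_pos: [0.4801, -0.0265, 0.2148]
tool_rot: [-0.512, 1.507, 0.513]
contact_force: [0.5, 0.2, -0.6]
opening: -0.0
```

```bash
python3 st.py i scene; python3 arc.py 248 2 | sed 's/np.float64//g'
```

```text
scene tabs [ 23.2  53.2  83.9 114.1 144.6 235.5 264.9 294.8 324.3 353.9] mod30 24.252959618458167
pointer 0.56 [0.4366 0.0184 0.022 ] 0.1398 190.3
lipstick_bay 0.78 [0.5262 0.0629 0.058 ] 0.0517 157.8
tab 0.97 [0.4707 0.052  0.047 ] 0.1037 175.2
disc 0.86 [0.5682 0.034  0.036 ] 0.0111 237.9
10.7 [ 0.4801 -0.0265  0.2148] [ 0.05 -0.41 -0.85] 0.0001507770364532104
t 10.7 pos [ 0.4801 -0.0265  0.2148] x [ 0.0018  0.0012 -1.    ] jawang 37.5 r 0.1171 th 216.7 F [ 0.1 -0.4 -0.8] q [-0.21 -0.09  2.09  0.    1.14 -0.87]
[[[0, 0, (0.34)], [(0.12), (-0.16), 0], 0], [[0, 0, (0.34)], [(0.13), (-0.15), 0], 0], [[0, 0, (0.34)], [(0.13), (-0.15), 0], 0], [[0, 0, (0.34)], [(0.14), (-0.14), 0], 0], [[0, 0, (0.34)], [(0.14), (-0.14), 0], 0], [[0, 0, (0.34)], [(0.15), (-0.14), 0], 0], [[0, 0, (0.34)], [(0.15), (-0.13), 0], 0], [[0, 0, (0.34)], [(0.16), (-0.12), 0], 0], [[0, 0, (0.34)], [(0.16), (-0.12), 0], 0], [[0, 0, (0.34)], [(0.16), (-0.11), 0], 0], [[0, 0, (0.34)], [(0.17), (-0.11), 0], 0], [[0, 0, (0.34)], [(0.17), (-0.1), 0], 0], [[0, 0, (0.34)], [(0.18), (-0.1), 0], 0], [[0, 0, (0.34)], [(0.18), (-0.09), 0], 0], [[0, 0, (0.34)], [(0.18), (-0.08), 0], 0], [[0, 0, (0.34)], [(0.18), (-0.08), 0], 0]]
```

View pics/iscene.png

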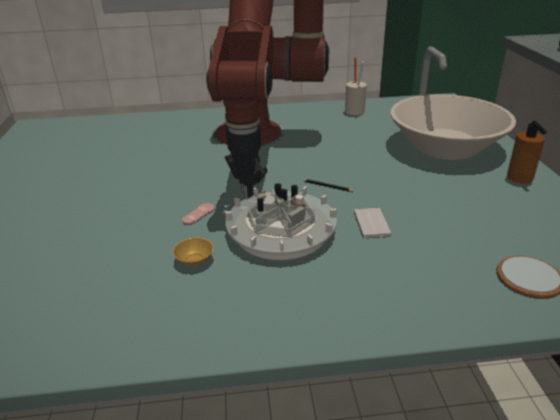

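The organiser has taken two clicks, so the lipstick bay (px 283,195) is one click short of the pointer. Next is the last flick.

>>> carry_out([
  [[0, 0, 0.34], [0.12, -0.16, 0], 0],
  [[0, 0, 0.34], [0.13, -0.15, 0], 0],
  [[0, 0, 0.34], [0.13, -0.15, 0], 0],
  [[0, 0, 0.34], [0.14, -0.14, 0], 0],
  [[0, 0, 0.34], [0.14, -0.14, 0], 0],
  [[0, 0, 0.34], [0.15, -0.14, 0], 0],
  [[0, 0, 0.34], [0.15, -0.13, 0], 0],
  [[0, 0, 0.34], [0.16, -0.12, 0], 0],
])

```text
t: 11.5
tool_pos: [0.5024, -0.0492, 0.2144]
tool_rot: [-0.727, 1.445, 0.737]
contact_force: [-1.9, 1.2, 2.4]
opening: 0.0001
```

```bash
python3 arc.py 245.5 2 | sed 's/np.float64//g'
```

```text
t 11.5 pos [ 0.5024 -0.0492  0.2144] x [-0.0038  0.0045 -1.    ] jawang 53.8 r 0.1171 th 232.2 F [-1.9  1.2  2.4] q [-0.25 -0.03  2.04  0.    1.14 -1.19]
[[[0, 0, (0.33)], [(0.16), (-0.12), 0], 0], [[0, 0, (0.33)], [(0.16), (-0.11), 0], 0], [[0, 0, (0.33)], [(0.16), (-0.1), 0], 0], [[0, 0, (0.33)], [(0.17), (-0.1), 0], 0], [[0, 0, (0.33)], [(0.17), (-0.09), 0], 0], [[0, 0, (0.33)], [(0.17), (-0.09), 0], 0], [[0, 0, (0.33)], [(0.18), (-0.08), 0], 0]]
```

>>> carry_out([
  [[0, 0, 0.33], [0.16, -0.12, 0], 0],
  [[0, 0, 0.33], [0.16, -0.11, 0], 0],
  [[0, 0, 0.33], [0.16, -0.1, 0], 0],
  [[0, 0, 0.33], [0.17, -0.1, 0], 0],
  [[0, 0, 0.33], [0.17, -0.09, 0], 0],
  [[0, 0, 0.33], [0.17, -0.09, 0], 0],
  [[0, 0, 0.33], [0.18, -0.08, 0], 0],
  [[0, 0, 0], [0, 0, 0], 0],
])

```text
t: 12.3
tool_pos: [0.5259, -0.0632, 0.214]
tool_rot: [-0.908, 1.377, 0.926]
contact_force: [-0.1, 0.2, -0.8]
opening: -0.0002
```

```bash
python3 st.py j scene;python3 st.py k scene;python3 st.py l scene; python3 arc.py 249 2 | head -1
```

```text
scene tabs [ 11.9  41.9  72.1 102.5 133.2 194.1 224.5 283.4 313.2 342.7] mod30 12.944366427823597
pointer 0.75 [0.4252 0.0156 0.022 ] 0.1515 190.6
lipstick_bay 0.82 [0.5149 0.0507 0.058 ] 0.0597 173.0
tab 0.8 [0.4648 0.0107 0.047 ] 0.1141 196.7
disc 0.84 [0.5665 0.0337 0.036 ] 0.0123 231.9
12.55 [ 0.5254 -0.063   0.2139] [ 0.23 -0.32  0.17] 2.6284623360201593e-05
scene tabs [ 19.3  49.4  79.8 110.2 140.7 201.8 291.  320.4 350. ] mod30 20.2869933901777
pointer 0.84 [0.4201 0.0086 0.022 ] 0.1579 192.7
lipstick_bay 0.77 [0.5204 0.034  0.058 ] 0.0545 189.9
tab 0.96 [ 0.474  -0.0005  0.047 ] 0.1093 203.7
disc 0.68 [0.5636 0.0416 0.036 ] 0.0107 189.5
12.8 [ 0.5255 -0.063   0.2139] [ 0.24 -0.41  0.2 ] 0.00011509195303117706
scene tabs [ 23.1  53.3  83.8 114.4 144.5 205.9 264.9 295.1 324.4 354. ] mod30 24.343281555783058
pointer 0.67 [0.4076 0.0164 0.022 ] 0.1687 189.2
lipstick_bay 0.71 [0.5146 0.0346 0.058 ] 0.0601 188.4
tab 0.89 [ 0.4762 -0.0111  0.047 ] 0.1121 209.1
disc 0.81 [0.5667 0.0406 0.036 ] 0.0079 200.7
13.05 [ 0.5256 -0.063   0.214 ] [-0.54  0.23  0.3 ] 0.000190248029951717
t 13.05 pos [ 0.5256 -0.063   0.214 ] x [-0.0125  0.0054 -0.9999] jawang 67.6 r 0.117 th 245.5 F [-0.5  0.2  0.3] q [-0.26  0.03  1.98  0.    1.15 -1.44]
```

>>> carry_out([
  [[0, 0, 0], [0.1, -0.05, 0], 0],
  [[0, 0, 0], [0, 0, 0.4], 0],
  [[0, 0, 0], [0, 0, 0.8], 0],
  [[0, 0, 0], [0, 0, 1], 0],
  [[0, 0, 0], [0, 0, 1], 0],
  [[0, 0, 0], [0, 0, 1], 0],
  [[0, 0, 0], [0, 0, 1], 0],
  [[0, 0, 0], [0, 0, 1], 0],
])

```text
t: 13.85
tool_pos: [0.5261, -0.0638, 0.3418]
tool_rot: [-0.904, 1.381, 0.931]
contact_force: [1.0, -0.1, -0.3]
opening: 0.0001
```

>>> carry_out([
  [[0, 0, 0], [-0.4, -1, 0.5], 0],
  [[0, 0, 0], [-0.4, -1, 0.5], 0],
  [[0, 0, 0], [-0.4, -1, 0.5], 0],
  [[0, 0, 0], [-0.4, -1, 0], 0],
  [[0, 0, 0], [-0.4, -1, 0], 0],
  [[0, 0, 0], [-0.4, -1, 0], 0],
  [[0, 0, 0], [-0.4, -1, 0], 0],
  [[0, 0, 0], [-0.4, -1, 0], 0],
])

```text
t: 14.65
tool_pos: [0.4608, -0.2274, 0.3853]
tool_rot: [-0.918, 1.37, 0.923]
contact_force: [0.1, 0.8, 0.8]
opening: 0.0
```

>>> carry_out([
  [[0, 0, 0], [-0.2, -1, 0], 0],
  [[0, 0, 0], [-0.2, -1, 0], 0],
  [[0, 0, 0], [-0.2, -1, 0], 0],
  [[0, 0, 0], [-0.2, -1, 0], 0],
  [[0, 0, 0], [-0.2, -1, 0], 0],
  [[0, 0, 0], [-0.2, -1, 0], 0],
  [[0, 0, 0], [0, 0, 0], 0],
  [[0, 0, 0], [0, 0, 0], 0],
])

```text
t: 15.45
tool_pos: [0.4338, -0.3541, 0.3911]
tool_rot: [-0.919, 1.37, 0.915]
contact_force: [-0.7, 0.1, 0.2]
opening: -0.0
```

```bash
python3 st.py m top scene; python3 - <<'E'
from h import *
a=cv2.imread("pics/mtop.png");c=get_calibration("top")
cv2.imwrite("pics/mz.png",np.hstack([cv2.resize(a,(560,420))[130:310,140:400],cv2.imread("pics/top0.png")[130:310,140:400]]).repeat(1,0))
for k in("palette","pencil","guasha","bowl"):
    r=tip_of("top",k); print(k,[(round(q["p"],2),atz(c,q["centre"],0).round(3)) for q in r[:2]])
E
```

```text
top tabs [ 24.4  54.5  84.6 114.8 144.8 174.7 204.8 234.6 264.6 294.3 324.3 354.5] mod30 24.56927979237927
pointer 0.6 [0.4261 0.0192 0.022 ] 0.15 189.3
lipstick_bay 0.65 [0.5111 0.0271 0.058 ] 0.0651 194.5
tab 0.97 [ 0.4617 -0.004   0.047 ] 0.122 202.9
disc 0.86 [0.5754 0.0368 0.036 ] 0.0067 280.8
scene tabs [ 23.1  53.2  84.  114.1 144.4 205.9 235.6 264.9 294.7 324.3 354. ] mod30 24.386547952046538
pointer 0.61 [0.4432 0.0171 0.022 ] 0.1335 191.4
lipstick_bay 0.94 [0.5197 0.032  0.058 ] 0.0556 191.8
tab 0.84 [ 0.4752 -0.008   0.047 ] 0.1114 207.4
disc 0.72 [0.5627 0.0334 0.036 ] 0.0151 221.2
15.95 [ 0.434  -0.3537  0.3906] [-0.67 -0.1  -0.63] 0.00020064285831253003
palette [(0.72, array([0.58 , 0.252, 0.   ]))]
pencil [(0.64, array([0.389, 0.185, 0.   ]))]
guasha [(0.59, array([ 0.475, -0.149,  0.   ]))]
bowl [(0.61, array([ 0.654, -0.158,  0.   ]))]
```

View pics/mz.png

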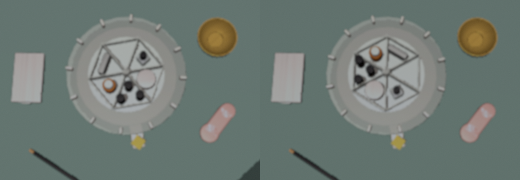

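The left half of the picture is the view now: the three lipsticks (around 129,93) face the brass pointer (138,142). The bystanders are where they began, and the arm is clear.

```bash
python3 -c "
from station import *
print(finish_job())"
```

```text
the job is handed in; nothing more can be done
None
```

The lipstick bay now faces the brass pointer and rests in its click, and I handed the job in at about 16 s of the 64 s allowed.

I pushed one tab anticlockwise with the shut fingertip, through three separate clicks (-90° to 0°). I let the wheel snap and settle after each one, then lifted the finger straight out and moved the arm away.

**Last checks:**
- **Click:** the tabs sit at 24.6° in each 30° step, the same as at the starting rest. The pointer was found at about 189.3°, midway between two tabs.
- **Lipstick bay:** the networks put it at 192–194° and the tab next to it at 203–207°, which matches the 189.5° and 204.5° expected.
- **Force and contact:** the tool force read only a few newtons after each push and about zero at the end.
- **Bystanders:** the palette, pencil, gua sha stone and bowl are each within about 6 mm of where they were first seen from above, and look unmoved in the picture.

**Disagreements:** the networks' single readings of the pointer and disc centre scattered by up to 10–25 mm, mostly in the scene camera. I relied on the tab pattern from the depth images instead, which showed no shift of the base. The first picture showed the wheel about 11° off a click, because it was still settling into its starting rest.

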